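Close a canister with its double lid, then lift off the outer lid alone

TASK

Pick up the double lid by the inner lid's thin metal stem so that both lids travel together, lower it gently onto the wider of the two white canisters until the inner lid is fully seated in the mouth, and let go of the stem. Then grip the outer lid alone by its wooden collar and lift it straight up for washing, leaving the inner lid seated and undisturbed. Finish while still holding the outer lid level and still in the air, a few centimetres clear above the top of the stem, without having shoved the canister, the narrower canister or the other things.

Things in the scene. Friction and masses are not known exactly. Their poses are not given: they have to be found in the camera images.
- canister: The canister the double lid fits: round, open, white ceramic, loose, 0.9 kg, 90 mm outer diameter, 80 mm mouth diameter, 65 mm tall, 5 mm wall, empty. Origin at the centre of its underside, z up. It stands at any of three places, which it, the narrower canister and the double lid draw by chance.
- small_canister: A narrower canister of the same material and height (65 mm), 72 mm outer diameter, 62 mm mouth: the double lid does not fit it. Origin at the centre of its underside. To be left alone.
- inner_lid: Inner lid, bare metal, about 0.18 kg, standing upright on the worktop at first. Origin at the centre of its underside, z up. Plug 75 mm in diameter (foot chamfered to 67) up to z = 14 mm; flange 87 mm in diameter, z = 14 to 18 mm, comes to lie on the canister's rim; round stem 14 mm in diameter, z = 18 to 68 mm. Fully seated, its origin is 51 mm above the canister's origin.
- stem_top (a point): Centre of the top end of the inner lid's stem (68 mm above the inner lid's origin). Only the stem's top 24 mm stand out above the outer lid's collar; pinched there, the inner lid lifts the outer lid with it.
- outer_lid: Outer lid, wood, about 0.12 kg, nested on the inner lid. Origin under the centre of its plate, 18 mm above the inner lid's origin when nested. Plate 106 mm in diameter, 8 mm thick, 18 mm hole for the stem; skirt, 106 mm outside and 99 inside, hangs 10 mm below the plate, loosely round the canister's rim; hollow collar on top, 36 mm outside, 24 inside, z = 8 to 26 mm.
- collar (a point): Centre of the outer lid's collar, on its axis, 18 mm above the outer lid's origin (mid-height of the 18 mm tall collar); grip the collar across its 36 mm outside with the stem standing free between the fingers.
- egg_cup: Turned wooden egg cup, 47 mm in diameter, 58 mm tall, behind the work; origin under its centre. Bystander.
- mug: Pale mug standing upside down, 63x88x51 mm, behind the work; origin at its underside. Bystander.
- shaker: Small steel shaker, 37 mm in diameter, 64 mm tall, behind the work; origin under its centre. Bystander.

How it is judged:
By the outcome, as a careful person would: the job done as asked, in the order asked, and still so for the second after the job is handed in, while the arm keeps its last pose, push and grip.
It also fails if it takes over 45 s, if anything falls off the work surface, if the arm or the gripper's body presses on something with over 40 N, if the wrist force passes 120 N, or if a joint passes its speed limit or range.

ROBOT

A 7-joint arm with a two-finger parallel gripper is mounted at the origin on a cart in front of the work surface, level with it; the furniture and walls round the work are solid. World frame = base frame: x ahead of the robot, y to its left, z up, the work surface at z = 0. Lengths are in m, angles in rad, forces in N, time in s.
With the tool pointing down it reaches from about 0.35 to 0.9 m from the base axis. Payload 8.1 kg.
Tool frame: the origin (TCP) lies at the very end of the fingers, on their centre line; the grasp point (between the pads) lies 19 mm behind it; z points along the fingers, y is the direction in which the jaws open and shut (so a half turn about z gives the same grasp; the last joint's range is limited). The gripper opens to 85 mm and grips with 20 to 120 N. Pads are 22 mm wide; open, the fingers measure 114 mm over their backs; the gripper's body (76 mm by 85 mm) begins 54 mm behind the grasp point. The pads swing forward as they close: fully open they stand 13 mm farther back than shut.
Start: joints at [-1.339, 0.434, 0.025, 1.573, -0.012, 1.134, -0.075], TCP at [0.205, 0.59, 0.231] pointing down, gripper open.
Joint ranges: [-2.62, 2.62], [-0.44, 2.09], [-1.27, 1.32], [0.08, 2.57], [-1.32, 4.46], [0.12, 2], [-2.74, 2.74]. Speed limits (rad/s): [2.22, 2.22, 3.01, 3.01, 3.14, 3.14, 3.14].

INTERFACE

Orientations are given as [roll, pitch, yaw] about the fixed x, y, z axes, in that order (R = Rz(yaw) Ry(pitch) Rx(roll)).
In Python, from bench import bot gives the robot as it stands.
- The arm moves only by the tool carry_out, never from a script. Its argument "increments" is text: rows parted by semicolons, each of 7 numbers parted by spaces: the shift along the tool's x, y, z in m, then the turn, a rotation vector about the tool's x, y, z in degrees, then the closure, from 0 (fully open) to 1 (shut). A call has 1 to 8 rows; each row shifts and turns the commanded pose from where the row before left it, along the tool's axes as they then stand; what a row does not reach is not made up. A row lasts 1/10 s, in which the tool goes at most 50 mm and 8.59 degrees, less where a joint would pass 70% of its speed; a pose out of reach is approached as far as the arm can. A call is refused whole if a number of a shift passes 0.05 or a number of a turn 8.59, either way. A call with a gripper value outside its range is refused whole. The fingers move at their own pace and stop on an object; the grip force is fixed at half the most. Time passes only in rows, so rows that do not move let the fingers close. It gives the time, the measured TCP pose, the force and the opening at its end, in the units of the state.
- bot.observe(): the state, without advancing time (a new reading comes with each control period).
- bot.read_camera(name): name is "scene" or "top" or "wrist"; returns a dict with "color" (480x640x3 uint8, red, green, blue), "K" (3x3 intrinsics, pixels), "world_from_camera" (4x4, takes a point from camera to world coordinates); the wrist camera has in their place "mount" (4x4, takes a point from camera to tool coordinates, whose origin is the TCP and whose axes are the flange's). Camera axes: x right, y down, z forward; pixel columns grow to the right and rows downward; lengths in m; the calibration is good to about 2 mm. The wrist camera is an equidistant fisheye: a pixel r from the principal point sees the ray r / f radians off the axis. A picture is of the moment at which its call begins: read the wrist's pose just before it. There is no depth.
- bot.close_job(): hands the job in, once; it reports no verdict.
The state is a dict: "clock": time; "joint_positions": joint angles; "joint_vel": joint speeds; "joint_efforts": joint torques, N m; "tool_pos": TCP position; "ee_rot": TCP orientation; "ft_force": force on the tool from outside, world axes, zero at the start; "wrist_torque": the same for the moment, N m; "finger_gap": finger opening in m.
Only numpy, scipy, OpenCV 4.12 (cv2) and the standard library are available. Lean on these libraries where they do the work, as an engineer would, in place of code of your own. Each camera call takes 0.05 s, during which the arm holds its last target.

## Working session

There is one attempt and no reset: what is moved stays moved. The work goes in short steps, Python scripts to look and compute and a tool call to move; the robot and the scene stay as the last step left them, time stands still between calls to the robot, and variables do not carry over. Pictures are saved under pics/ and viewed, and the job is handed in when it is done.

Besides the shell and the picture viewer there is one more tool, called after "Request:" by a JSON object that holds its "op" and its "data", one argument or row to a line. carry_out: Moves the arm, as the interface text tells. Its arguments: {"type":"object","properties":{"increments":{"type":"string"}},"required":["increments"]}

```bash
mkdir -p pics; python3 - <<'E'
from bench import bot
import cv2,numpy as np
s=bot.observe();print(s)
for n in("scene","top"):
    c=bot.read_camera(n);cv2.imwrite(f"pics/{n}0.png",c["color"][:,:,::-1]);print(n,c["K"],c["world_from_camera"])
E
```

```text
{'clock': 0.0, 'joint_positions': array([-1.33858451,  0.43524312,  0.02496   ,  1.57409338, -0.01159438,
        1.13401078, -0.07506588]), 'joint_vel': array([-0.0009385 , -0.00039668, -0.00144173, -0.00095771, -0.00107995,
        0.00017543, -0.00143712]), 'joint_efforts': array([-1.08381948e-03, -6.70445895e+01,  1.02495521e+00, -3.16223574e+01,
        1.57304085e-02,  1.21277547e-02,  3.80123743e-05]), 'tool_pos': array([0.20525085, 0.58979707, 0.23051475]), 'ee_rot': array([-3.13998949e+00,  1.45745965e-04,  2.80675945e+00]), 'ft_force': array([ 0.44897312,  0.64285971, -0.3441948 ]), 'wrist_torque': array([0.06450449, 0.02545864, 0.02628887]), 'finger_gap': 0.08510646518536094}
scene [[462.21070575   0.         313.74383419]
 [  0.         462.21070575 239.09368959]
 [  0.           0.           1.        ]] [[ 0.87831197 -0.33287491  0.34316525  0.2625124 ]
 [-0.47773213 -0.63876897  0.60311377 -0.55441417]
 [ 0.01844187 -0.6936631  -0.72006347  0.68546581]
 [ 0.          0.          0.          1.        ]]
top [[577.41963069   0.         314.99096063]
 [  0.         577.41963069 239.46701389]
 [  0.           0.           1.        ]] [[ 0.00445484 -0.99297433  0.11824606  0.45596913]
 [-0.99981576 -0.00221502  0.01906674 -0.05609352]
 [-0.01867087 -0.11830921 -0.99280125  1.04729661]
 [ 0.          0.          0.          1.        ]]
```

View pics/scene0.png

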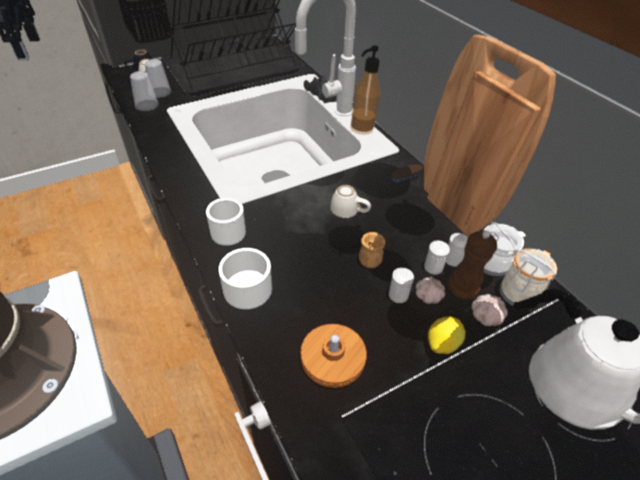

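View pics/top0.png

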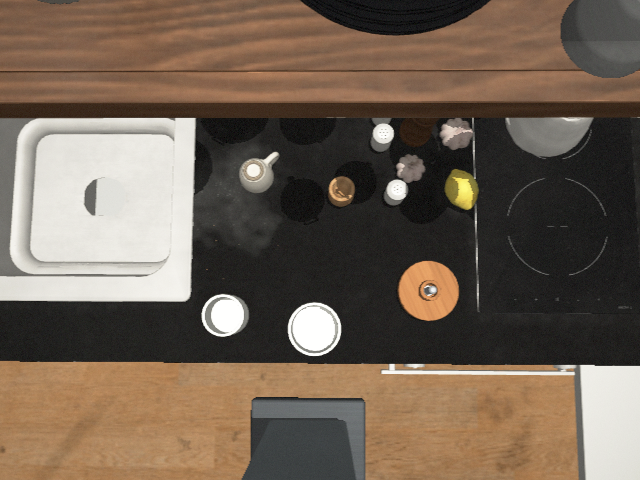

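The top view shows the double lid at about (429,290), the wide canister at (315,329) and the narrower one at (225,315). The bystanders are further back. Next I'll measure these.

```bash
cat > h.py <<'E'
import numpy as np,cv2
from bench import bot
def ray(c,uv,z):
    T=c["world_from_camera"];d=T[:3,:3]@np.linalg.inv(c["K"])@np.array([uv[0],uv[1],1.]);o=T[:3,3]
    return o+d*(z-o[2])/d[2]
def circ(c,cnt,z):
    P=np.array([ray(c,p,z)[:2] for p in cnt.reshape(-1,2)])
    h=cv2.convexHull((P*1e4).astype(np.float32)).reshape(-1,2)/1e4
    A=np.c_[2*P,np.ones(len(P))];s=np.linalg.lstsq(A,(P**2).sum(1),rcond=None)[0]
    r=np.sqrt(s[2]+s[0]**2+s[1]**2);res=np.hypot(*(P-s[:2]).T)-r
    return s[:2],2*r,res.std()
E
python3 - <<'E'
from h import *
for n in ("top","scene"):
    c=bot.read_camera(n);im=c["color"];hsv=cv2.cvtColor(im,cv2.COLOR_RGB2HSV)
    w=cv2.inRange(hsv,(0,0,70),(180,70,255)); o=cv2.inRange(hsv,(5,90,80),(25,255,255))
    R={"top":dict(can=(280,295,350,362,w),small=(195,290,255,345,w),lid=(385,255,475,330,o)),
       "scene":dict(can=(215,245,280,312,w),small=(203,195,250,246,w),lid=(295,320,372,390,o))}[n]
    for k,(a,b,x,y,m) in R.items():
        s=m[b:y,a:x];cs,_=cv2.findContours(s,cv2.RETR_EXTERNAL,cv2.CHAIN_APPROX_NONE)
        g=max(cs,key=cv2.contourArea)+np.array([a,b])
        print(n,k,cv2.boundingRect(g),[ (z,*circ(c,g,z)) for z in ((.065,) if k!="lid" else (.026,))])
    cv2.imwrite(f"pics/{n}_crop.png",cv2.resize(im[270:370,190:480] if n=="top" else im[180:400,190:390],None,fx=2.7,fy=2.7,interpolation=cv2.INTER_CUBIC)[:,:,::-1])
E
```

```text
top can (287, 302, 55, 54) [(0.065, array([ 0.42192258, -0.03621856]), np.float64(0.08967794186622467), np.float64(0.000530861995270489))]
top small (201, 294, 48, 43) [(0.065, array([0.44430911, 0.11548508]), np.float64(0.07564855682322821), np.float64(0.001868612469713632))]
top lid (398, 261, 61, 60) [(0.026, array([ 0.48834509, -0.23577336]), np.float64(0.10481846251921555), np.float64(0.0005606329547898736))]
scene can (218, 247, 55, 63) [(0.065, array([ 0.41177937, -0.05767912]), np.float64(0.1196386421320299), np.float64(0.009143638443704801))]
scene small (205, 195, 45, 51) [(0.065, array([0.43948245, 0.09333337]), np.float64(0.1193188149983175), np.float64(0.013501852027700744))]
scene lid (300, 323, 67, 65) [(0.026, array([ 0.48305257, -0.2389886 ]), np.float64(0.11035691751457401), np.float64(0.001554679738840634))]
```

View pics/top_crop.png

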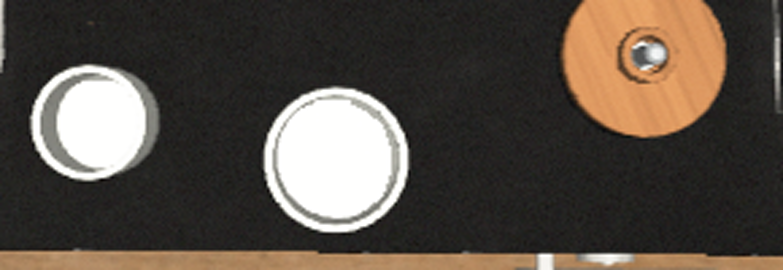

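View pics/scene_crop.png

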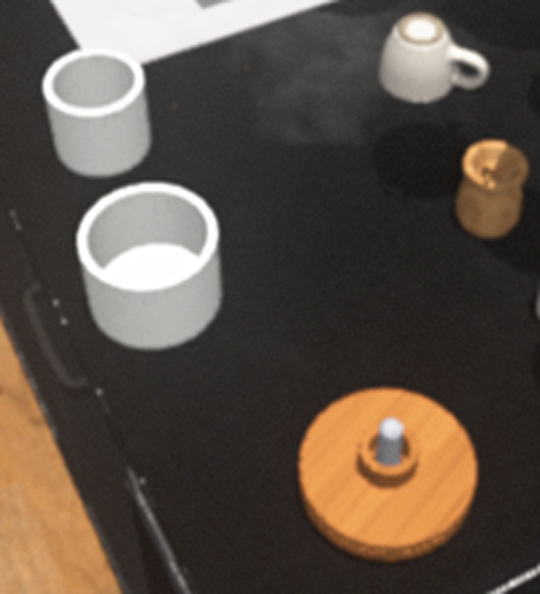

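Request:
{"op": "carry_out", "data": {
  "increments": "0 0 0 0 0 8.5 0; 0 0 0 0 0 8.5 0; 0 0 0 0 0 8.5 0; 0 0 0 0 0 8.5 0; 0 0 0 0 0 8.5 0; 0 0 0 0 0 8.5 0; 0 0 0 0 0 8.5 0; 0 0 0 0 0 8.5 0"
}}

```text
clock: 1.0
tool_pos: [0.2053, 0.5902, 0.2311]
ee_rot: [-3.141, 0.0, 1.614]
ft_force: [-0.7, 0.4, -1.3]
finger_gap: 0.0854
```

Request:
{"op": "carry_out", "data": {
  "increments": "0 0 0 0 0 2.8 0; -0.03 0.01 0 0 0 0 0; -0.038 0.013 0 0 0 0 0; -0.038 0.013 0 0 0 0 0; -0.038 0.013 0 0 0 0 0; -0.038 0.013 0 0 0 0 0; -0.038 0.013 0 0 0 0 0; -0.038 0.013 0 0 0 0 0"
}}

```text
clock: 1.8
tool_pos: [0.2937, 0.3307, 0.2313]
ee_rot: [3.142, -0.0, 1.571]
ft_force: [1.2, 0.5, 0.3]
finger_gap: 0.0855
```

Request:
{"op": "carry_out", "data": {
  "increments": "-0.038 0.013 0 0 0 0 0; -0.038 0.013 0 0 0 0 0; -0.038 0.013 0 0 0 0 0; -0.038 0.013 0 0 0 0 0; -0.038 0.013 0 0 0 0 0; -0.038 0.013 0 0 0 0 0; -0.038 0.013 0 0 0 0 0; -0.038 0.013 0 0 0 0 0"
}}

```text
clock: 2.6
tool_pos: [0.3977, 0.0268, 0.2315]
ee_rot: [3.141, -0.001, 1.571]
ft_force: [0.7, 1.4, -0.8]
finger_gap: 0.0854
```

Request:
{"op": "carry_out", "data": {
  "increments": "-0.038 0.013 0 0 0 0 0; -0.038 0.013 0 0 0 0 0; -0.038 0.013 0 0 0 0 0; -0.038 0.013 0 0 0 0 0; -0.038 0.013 0 0 0 0 0; -0.038 0.013 0 0 0 0 0; -0.02 0.006 0 0 0 0 0; 0 0 0 0 0 0 0"
}}

```text
clock: 3.4
tool_pos: [0.4815, -0.2231, 0.2313]
ee_rot: [-3.141, 0.002, 1.567]
ft_force: [0.2, 0.1, 0.6]
finger_gap: 0.0854
```

```bash
python3 - <<'E'
from h import *
s=bot.observe();print(s["tool_pos"],s["ee_rot"],s["joint_positions"])
c=bot.read_camera("wrist");cv2.imwrite("pics/w1.png",c["color"][:,:,::-1]);print(c["K"],c["mount"])
E
```

```text
[ 0.48148433 -0.22312896  0.23128989] [-3.14145954e+00  2.36384733e-03  1.56659769e+00] [-0.32005539  0.35372056  0.87432369  1.85152232 -0.30423685  1.07627297
  0.66610422]
[[371.64829954   0.         315.12905222]
 [  0.         371.64829954 244.81365679]
 [  0.           0.           1.        ]] [[ 7.55230177e-04 -9.46080394e-01 -3.23931039e-01  8.35298062e-02]
 [ 9.99999645e-01  5.93891321e-04  5.96920179e-04 -8.04110566e-04]
 [-3.72354645e-04 -3.23931375e-01  9.46080507e-01 -1.42915213e-01]
 [ 0.00000000e+00  0.00000000e+00  0.00000000e+00  1.00000000e+00]]
```

View pics/w1.png

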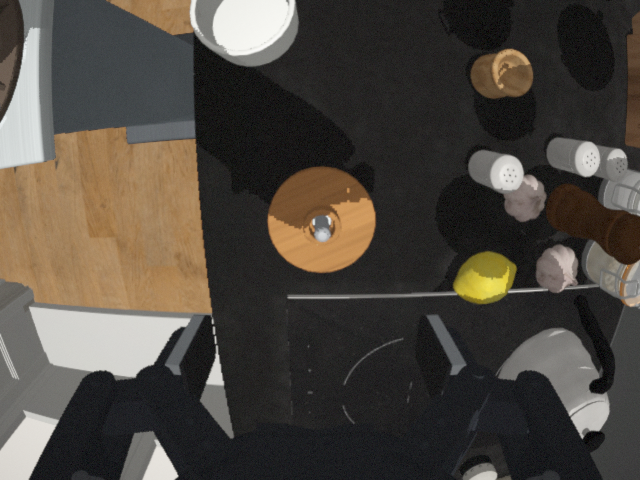

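The wrist view shows the lid disc centred near (322,220) and the stem's top end near (322,236). Next I'll measure both precisely.

```bash
cat >> h.py <<'E'
from scipy.spatial.transform import Rotation as Ro
def wray(c,s,uv,z):
    K=c["K"];d=np.array([uv[0]-K[0,2],uv[1]-K[1,2]]);r=np.hypot(*d);t=r/K[0,0]
    v=np.array([*(d/r*np.sin(t)),np.cos(t)]) if r>0 else np.array([0,0,1.])
    M=c["mount"];R=Ro.from_euler("xyz",s["ee_rot"]).as_matrix()
    o=R@M[:3,3]+s["tool_pos"];v=R@M[:3,:3]@v
    return o+v*(z-o[2])/v[2]
def fit(P):
    A=np.c_[2*P,np.ones(len(P))];q=np.linalg.lstsq(A,(P**2).sum(1),rcond=None)[0]
    r=np.sqrt(q[2]+q[0]**2+q[1]**2);return q[:2],2*r,(np.hypot(*(P-q[:2]).T)-r).std()
E
python3 - <<'E'
from h import *
s=bot.observe();c=bot.read_camera("wrist");im=c["color"];hsv=cv2.cvtColor(im,cv2.COLOR_RGB2HSV)
o=cv2.inRange(hsv,(4,90,40),(25,255,255));o[:150]=0;o[290:]=0;o[:,:255]=0;o[:,390:]=0
cs,_=cv2.findContours(o,cv2.RETR_EXTERNAL,cv2.CHAIN_APPROX_NONE);g=max(cs,key=cv2.contourArea).reshape(-1,2)
print("plate",g.min(0),g.max(0),fit(np.array([wray(c,s,p,.026)[:2] for p in g])))
print("stem guess",wray(c,s,(322,236),.068))
cv2.imwrite("pics/w1c.png",cv2.resize(im[160:280,260:380],None,fx=5,fy=5,interpolation=cv2.INTER_CUBIC)[:,:,::-1])
ct=bot.read_camera("top")["color"];cv2.imwrite("pics/t1c.png",cv2.resize(ct[250:330,390:470],None,fx=7,fy=7,interpolation=cv2.INTER_CUBIC)[:,:,::-1])
E
```

```text
plate [267 168] [376 275] (array([ 0.48678067, -0.23541842]), np.float64(0.10690478039287249), np.float64(0.000561075273936149))
stem guess [ 0.48634971 -0.23441443  0.068     ]
```

View pics/w1c.png

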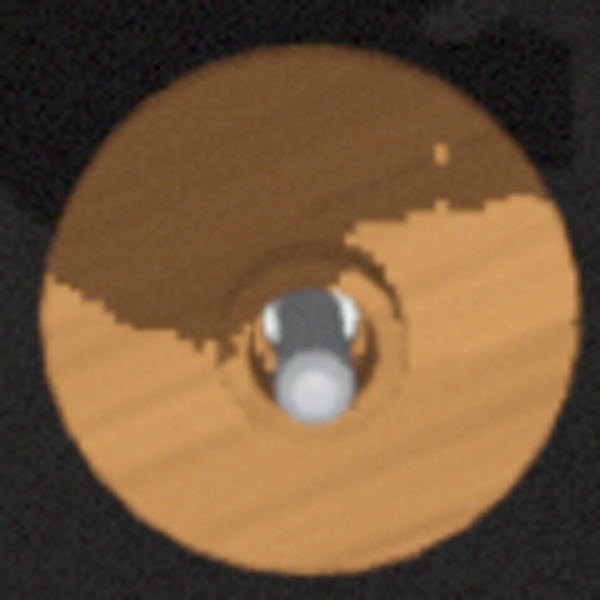

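Request:
{"op": "carry_out", "data": {
  "increments": "-0.012 0.0055 0 0 0 0.2 0; 0 0 0.03 0 0 0 0; 0 0 0.03 0 0 0 0; 0 0 0.03 0 0 0 0; 0 0 0.03 0 0 0 0; 0 0 0.02 0 0 0 0; 0 0 0 0 0 0 0; 0 0 0 0 0 0 0"
}}

```text
clock: 4.35
tool_pos: [0.4873, -0.2307, 0.0918]
ee_rot: [-3.142, -0.0, 1.569]
ft_force: [-1.0, 1.0, 0.3]
finger_gap: 0.0855
```

```bash
python3 - <<'E'
from h import *
s=bot.observe();print(s["tool_pos"],s["ee_rot"],s["joint_positions"])
c=bot.read_camera("wrist");cv2.imwrite("pics/w2.png",c["color"][:,:,::-1])
E
```

```text
[ 0.48726214 -0.23065881  0.09184893] [-3.14151743e+00 -4.87854251e-04  1.56880235e+00] [-0.17195417  0.54466733  0.73096296  1.98064738 -0.50198363  0.80330356
  0.84450709]
```

View pics/w2.png

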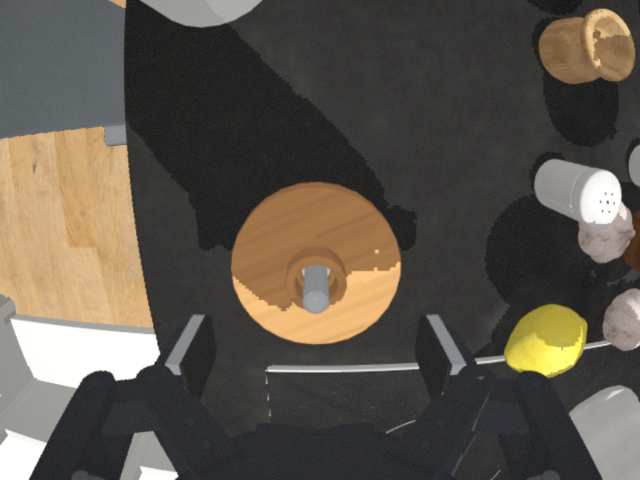

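The stem's top end is near (316,300), centred between the fingers. The TCP stopped about 4 mm short in y, so I'll recompute from this picture.

```bash
python3 - <<'E'
from h import *
s=bot.observe();c=bot.read_camera("wrist");im=c["color"];hsv=cv2.cvtColor(im,cv2.COLOR_RGB2HSV)
print(s["tool_pos"])
o=cv2.inRange(hsv,(4,90,40),(25,255,255));o[:170]=0;o[355:]=0;o[:,:218]=0;o[:,410:]=0
cs,_=cv2.findContours(o,cv2.RETR_EXTERNAL,cv2.CHAIN_APPROX_NONE);g=max(cs,key=cv2.contourArea).reshape(-1,2)
print("plate",g.min(0),g.max(0),fit(np.array([wray(c,s,p,.026)[:2] for p in g])))
print("stem",wray(c,s,(316,300),.068))
cv2.imwrite("pics/w2c.png",cv2.resize(im[240:330,270:360],None,fx=6,fy=6,interpolation=cv2.INTER_CUBIC)[:,:,::-1])
E
```

```text
[ 0.4876989  -0.2311291   0.09239745]
plate [230 180] [399 343] (array([ 0.4867884 , -0.23512741]), np.float64(0.10646412715766183), np.float64(0.0007195963258197434))
stem [ 0.48748477 -0.23435596  0.068     ]
```

View pics/w2c.png

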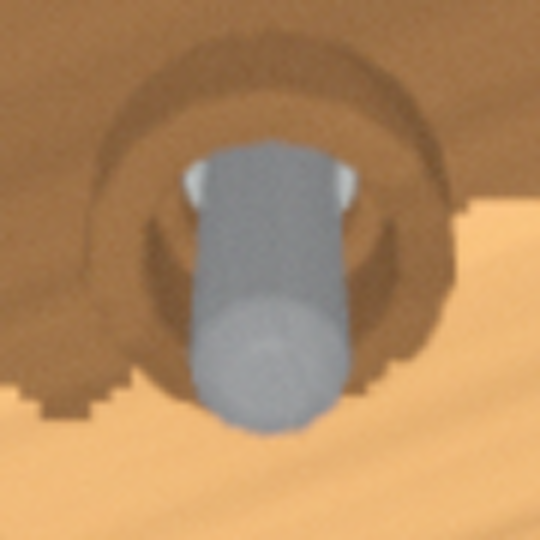

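Request:
{"op": "carry_out", "data": {
  "increments": "-0.0038 0 0 0 0 0 0; 0 0 0.015 0 0 0 0; 0 0 0.015 0 0 0 0; 0 0 0.014 0 0 0 0; 0 0 0 0 0 0 0; 0 0 0 0 0 0 0"
}}

```text
clock: 5.05
tool_pos: [0.4865, -0.2355, 0.0466]
ee_rot: [-3.14, -0.0, 1.567]
ft_force: [-0.7, 0.0, -0.0]
finger_gap: 0.0856
```

```bash
python3 - <<'E'
from h import *
s=bot.observe();print(s["tool_pos"],s["ee_rot"],s["ft_force"])
c=bot.read_camera("wrist");cv2.imwrite("pics/w3.png",c["color"][:,:,::-1])
E
```

```text
[ 0.48649993 -0.23547671  0.04662972] [-3.14007463e+00 -3.32207081e-04  1.56705870e+00] [-0.73479278  0.00859474 -0.02773605]
```

View pics/w3.png

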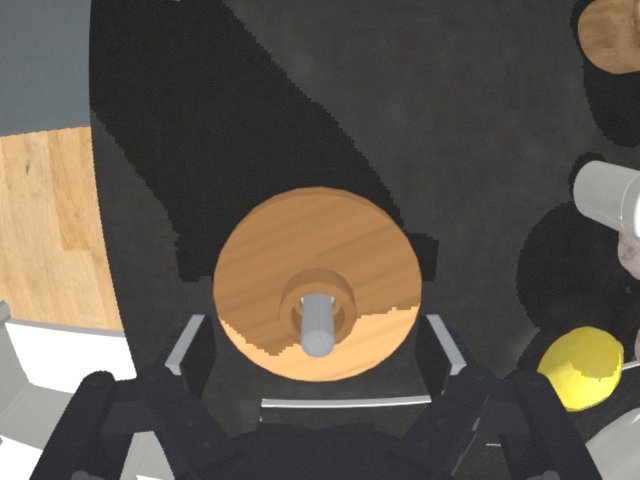

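Request:
{"op": "carry_out", "data": {
  "increments": "0 0 -0.0015 0 0 0 0; 0 0 0 0 0 0 0.5; 0 0 0 0 0 0 0.7; 0 0 0 0 0 0 1; 0 0 0 0 0 0 1; 0 0 0 0 0 0 1; 0 0 0 0 0 0 1; 0 0 0 0 0 0 1"
}}

```text
clock: 5.9
tool_pos: [0.4873, -0.2354, 0.0489]
ee_rot: [3.141, 0.0, 1.568]
ft_force: [1.2, 1.0, 2.2]
finger_gap: 0.0117
```

Request:
{"op": "carry_out", "data": {
  "increments": "0 0 0 0 0 0 1; 0 0 0 0 0 0 1; 0 0 0 0 0 0 1; 0 0 0 0 0 0 1"
}}

```text
clock: 6.3
tool_pos: [0.4873, -0.2354, 0.0489]
ee_rot: [3.141, -0.0, 1.568]
ft_force: [0.8, 0.2, 4.5]
finger_gap: 0.0116
```

```bash
python3 - <<'E'
from h import *
s=bot.observe();print(s["tool_pos"],s["ee_rot"],s["ft_force"],s["finger_gap"])
c=bot.read_camera("wrist");cv2.imwrite("pics/w4.png",c["color"][:,:,::-1])
E
```

```text
[ 0.48734156 -0.23542584  0.04894438] [ 3.14107222e+00 -6.67942823e-06  1.56762743e+00] [0.81564693 0.23682562 4.49133162] 0.01161618564534481
```

View pics/w4.png

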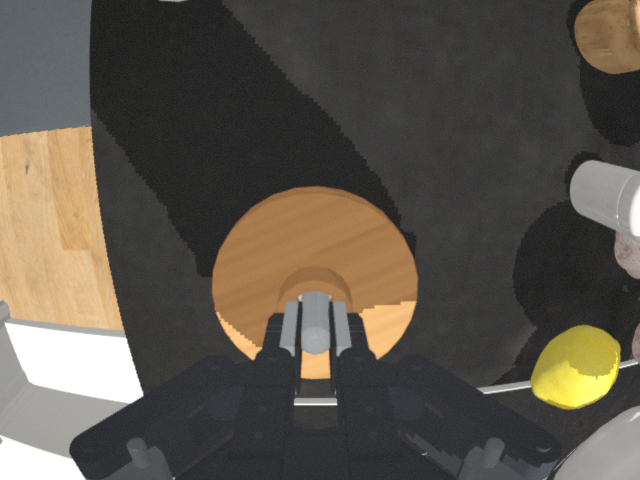

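The fingers hold the stem, with its top end at (315,342) between the pads. Now a gentle lift.

Request:
{"op": "carry_out", "data": {
  "increments": "0 0 -0.003 0 0 0 1; 0 0 -0.006 0 0 0 1; 0 0 -0.01 0 0 0 1; 0 0 -0.015 0 0 0 1; 0 0 -0.015 0 0 0 1; 0 0 -0.01 0 0 0 1; 0 0 -0.005 0 0 0 1; 0 0 0 0 0 0 1"
}}

```text
clock: 7.15
tool_pos: [0.4876, -0.2355, 0.1137]
ee_rot: [3.14, 0.0, 1.568]
ft_force: [0.1, -0.5, -3.5]
finger_gap: 0.0114
```

```bash
python3 - <<'E'
from h import *
s=bot.observe();print(s["tool_pos"],s["ee_rot"],s["ft_force"],s["finger_gap"])
c=bot.read_camera("wrist");cv2.imwrite("pics/w5.png",c["color"][:,:,::-1])
c=bot.read_camera("scene");cv2.imwrite("pics/s5.png",cv2.resize(c["color"][180:420,180:500],None,fx=2.4,fy=2.4,interpolation=cv2.INTER_CUBIC)[:,:,::-1])
E
```

```text
[ 0.48756534 -0.23546108  0.11370018] [3.14003591e+00 1.78743426e-04 1.56782118e+00] [ 0.14977258 -0.47982894 -3.46412056] 0.011415181631571198
```

View pics/w5.png

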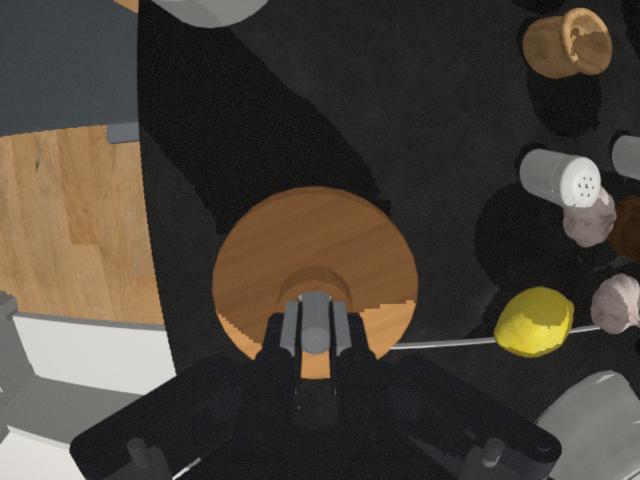

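View pics/s5.png

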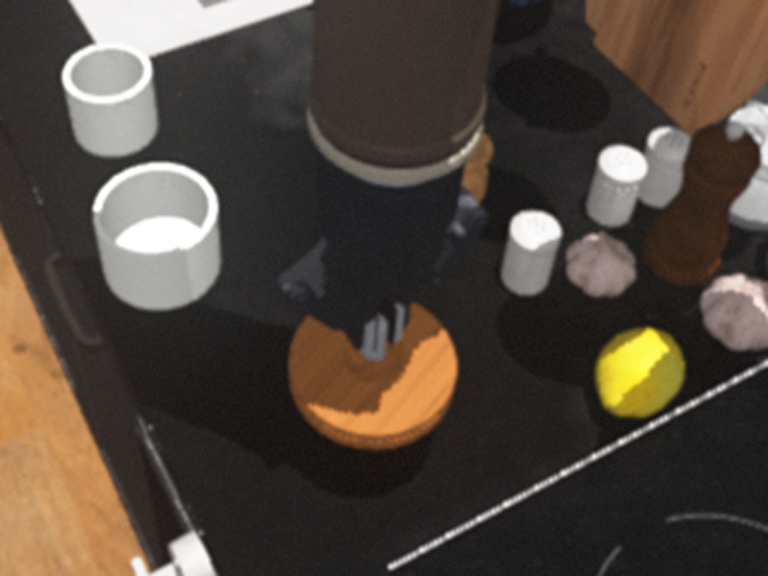

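The lid is lifted and level, and the outer lid came with it. Next, raise further and carry it to the wide canister.

Request:
{"op": "carry_out", "data": {
  "increments": "0 0 -0.008 0 0 0 1; 0 0 -0.014 0 0 0 1; 0 0 -0.014 0 0 0 1; 0 0 -0.008 0 0 0 1; 0.006 -0.002 0 0 0 0 1; 0.012 -0.004 0 0 0 0 1; 0.018 -0.006 0 0 0 0 1; 0.018 -0.006 0 0 0 0 1"
}}

```text
clock: 8.05
tool_pos: [0.4681, -0.1796, 0.1561]
ee_rot: [-3.14, -0.001, 1.568]
ft_force: [0.5, 0.4, -2.6]
finger_gap: 0.0112
```

Request:
{"op": "carry_out", "data": {
  "increments": "0.018 -0.006 0 0 0 0 1; 0.018 -0.006 0 0 0 0 1; 0.018 -0.006 0 0 0 0 1; 0.018 -0.006 0 0 0 0 1; 0.018 -0.006 0 0 0 0 1; 0.018 -0.006 0 0 0 0 1; 0.012 -0.004 0 0 0 0 1; 0.006 -0.002 0 0 0 0 1"
}}

```text
clock: 8.85
tool_pos: [0.4262, -0.0531, 0.1562]
ee_rot: [-3.14, -0.001, 1.57]
ft_force: [-0.4, -0.6, -3.8]
finger_gap: 0.0115
```

Request:
{"op": "carry_out", "data": {
  "increments": "0 0 0 0 0 0 1; 0 0 0 0 0 0 1; 0 0 0 0 0 0 1"
}}

```text
clock: 9.15
tool_pos: [0.4278, -0.0559, 0.1568]
ee_rot: [3.141, 0.0, 1.567]
ft_force: [-0.3, 0.0, -4.5]
finger_gap: 0.0114
```

```bash
python3 - <<'E'
from h import *
s=bot.observe();print(s["tool_pos"],s["ee_rot"],s["ft_force"],s["joint_positions"])
c=bot.read_camera("wrist");cv2.imwrite("pics/w6.png",c["color"][:,:,::-1])
c=bot.read_camera("top");cv2.imwrite("pics/t6.png",c["color"][:,:,::-1])
E
```

```text
[ 0.42778778 -0.05586917  0.15683658] [3.14131326e+00 2.93477350e-04 1.56661355e+00] [-0.29310168  0.01390232 -4.45423594] [-0.70970541  0.26780889  0.88382825  2.16559151 -0.28231508  0.82353806
  0.34665465]
```

View pics/w6.png

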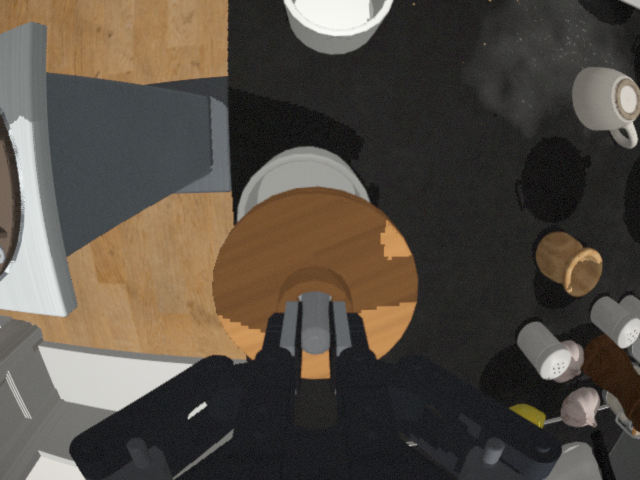

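View pics/t6.png

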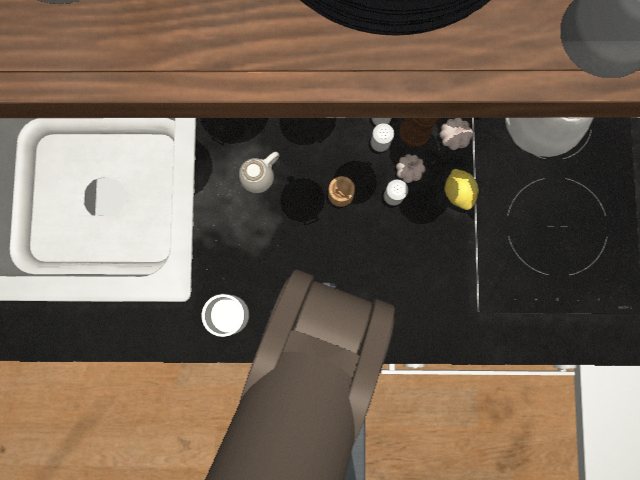

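```bash
python3 - <<'E'
import cv2
im=cv2.imread("pics/w6.png")[135:235,225:385]
cv2.imwrite("pics/w6c.png",cv2.resize(im,None,fx=5,fy=5,interpolation=cv2.INTER_CUBIC))
E
```

```text
(no output)
```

View pics/w6c.png

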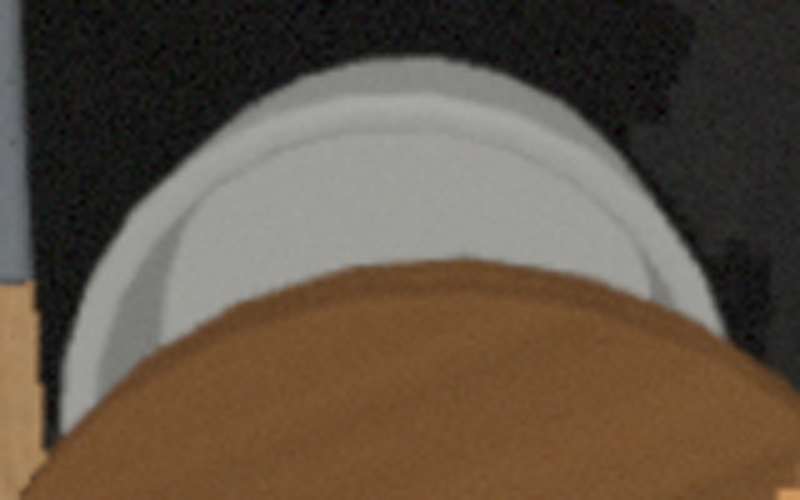

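In this crop the lid hides the near part of the canister, but the outer rim edge can be followed from (62,420) over (410,92) to (724,330).

```bash
python3 - <<'E'
from h import *
s=bot.observe();c=bot.read_camera("wrist");print(s["tool_pos"])
q=np.array([(62,420),(68,360),(95,270),(130,210),(250,122),(330,100),(410,92),(490,105),(560,132),(630,175),(700,265),(724,330)])/5+[225,135]
P=np.array([wray(c,s,p,.065)[:2] for p in q]);print(fit(P))
from scipy.optimize import least_squares
r=least_squares(lambda x:np.hypot(*(P-x).T)-.045,[.42,-.036]);print(r.x,r.fun*1e3)
# lid check: plate ellipse in wrist at its present height
print("stem",wray(c,s,(315.5,342),s["tool_pos"][2]+.019))
im=c["color"];hsv=cv2.cvtColor(im,cv2.COLOR_RGB2HSV)
o=cv2.inRange(hsv,(4,90,40),(25,255,255));o[:180]=0;o[315:]=0;o[:,:205]=0;o[:,425:]=0
cs,_=cv2.findContours(o,cv2.RETR_EXTERNAL,cv2.CHAIN_APPROX_NONE);g=max(cs,key=cv2.contourArea).reshape(-1,2)
g=g[g[:,1]<305]
G=np.array([wray(c,s,p,s["tool_pos"][2]-.0225)[:2] for p in g])
r=least_squares(lambda x:np.hypot(*(G-x).T)-.053,[.42,-.05],loss="soft_l1",f_scale=.001);print("plate",r.x-s["tool_pos"][:2])
E
```

```text
[ 0.42774846 -0.05587199  0.15681488]
(array([ 0.42027512, -0.03665678]), np.float64(0.08958423547761775), np.float64(0.00029885040384089066))
[ 0.42031815 -0.03692348] [-0.30310768 -0.3966563   0.11639874  0.64041785  0.18358351 -0.31707908
 -0.11527225 -0.22208134 -0.1607023   0.37901764  0.11192556 -0.31391379]
stem [ 0.42719925 -0.05555091  0.17581488]
plate [-0.00421398  0.00260411]
```

Request:
{"op": "carry_out", "data": {
  "increments": "0.006 -0.002 0 0 0 0 1; 0.008 -0.003 0 0 0 0 1; 0.005 -0.002 0 0 0 0 1; 0 0 0.005 0 0 0 1; 0 0 0.01 0 0 0 1; 0 0 0.005 0 0 0 1; 0 0 0 0 0 0 1; 0 0 0 0 0 0 1"
}}

```text
clock: 10.1
tool_pos: [0.4206, -0.0366, 0.1366]
ee_rot: [-3.141, 0.001, 1.567]
ft_force: [0.1, 0.1, -3.6]
finger_gap: 0.0111
```

```bash
python3 - <<'E'
from h import *
s=bot.observe();print(s["tool_pos"],s["ee_rot"],s["ft_force"],s["joint_positions"])
c=bot.read_camera("wrist");cv2.imwrite("pics/w7.png",c["color"][:,:,::-1])
c=bot.read_camera("scene");cv2.imwrite("pics/s7.png",cv2.resize(c["color"][150:330,150:350],None,fx=3,fy=3,interpolation=cv2.INTER_CUBIC)[:,:,::-1])
E
```

```text
[ 0.42057768 -0.03663047  0.13657303] [-3.14095807e+00  5.18130202e-04  1.56675680e+00] [ 0.11756302  0.0708062  -3.56785319] [-0.72998784  0.28885612  0.85908973  2.20769366 -0.31488222  0.76794588
  0.33435464]
```

View pics/w7.png

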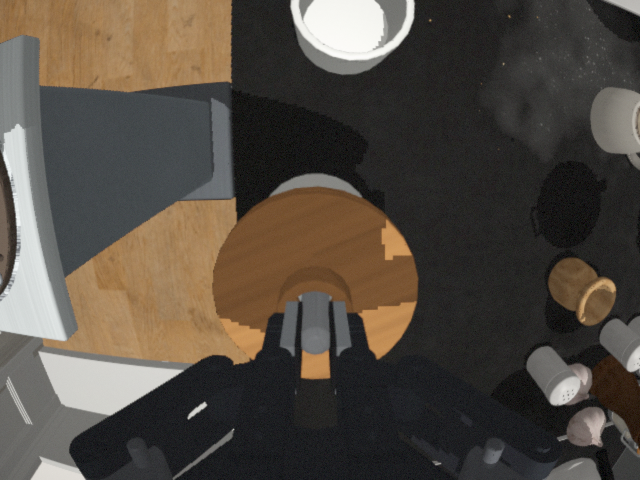

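View pics/s7.png

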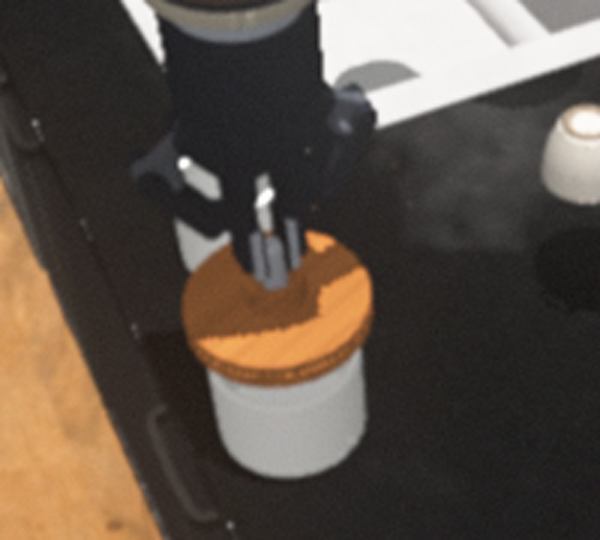

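Lid and canister look coaxial in both views, so I'm lowering.

Request:
{"op": "carry_out", "data": {
  "increments": "0 0 0.006 0 0 0 1; 0 0 0.006 0 0 0 1; 0 0 0.004 0 0 0 1; 0 0 0.003 0 0 0 1; 0 0 0.003 0 0 0 1; 0 0 0 0 0 0 1; 0 0 0 0 0 0 1"
}}

```text
clock: 10.9
tool_pos: [0.4207, -0.0363, 0.1148]
ee_rot: [-3.142, 0.0, 1.567]
ft_force: [-0.7, -0.3, -3.6]
finger_gap: 0.0118
```

Request:
{"op": "carry_out", "data": {
  "increments": "0 0 0.002 0 0 0 1; 0 0 0.002 0 0 0 1; 0 0 0.002 0 0 0 1; 0 0 0 0 0 0 1; 0 0 0 0 0 0 1"
}}

```text
clock: 11.4
tool_pos: [0.4207, -0.0363, 0.1088]
ee_rot: [-3.141, 0.0, 1.567]
ft_force: [-0.6, -0.2, -4.0]
finger_gap: 0.0111
```

Foot is about 5 mm inside the mouth with no contact force.

Request:
{"op": "carry_out", "data": {
  "increments": "0 0 0.002 0 0 0 1; 0 0 0.002 0 0 0 1; 0 0 0.002 0 0 0 1; 0 0 0 0 0 0 1; 0 0 0 0 0 0 1"
}}

```text
clock: 11.9
tool_pos: [0.4207, -0.0363, 0.1027]
ee_rot: [-3.141, 0.0, 1.567]
ft_force: [-0.2, 0.1, -4.1]
finger_gap: 0.0112
```

Request:
{"op": "carry_out", "data": {
  "increments": "0 0 0.001 0 0 0 1; 0 0 0.001 0 0 0 1; 0 0 0 0 0 0 1; 0 0 0 0 0 0 1"
}}

```text
clock: 12.3
tool_pos: [0.4207, -0.0362, 0.1008]
ee_rot: [-3.142, -0.0, 1.568]
ft_force: [0.4, -0.1, -4.3]
finger_gap: 0.0113
```

Request:
{"op": "carry_out", "data": {
  "increments": "0 0 0.001 0 0 0 1; 0 0 0 0 0 0 1; 0 0 0 0 0 0 1"
}}

```text
clock: 12.6
tool_pos: [0.4209, -0.0362, 0.0999]
ee_rot: [3.141, -0.0, 1.567]
ft_force: [0.3, 0.1, -0.1]
finger_gap: 0.0112
```

Request:
{"op": "carry_out", "data": {
  "increments": "0 0 0.001 0 0 0 1; 0 0 0 0 0 0 1; 0 0 0 0 0 0 1"
}}

```text
clock: 12.9
tool_pos: [0.421, -0.0362, 0.0997]
ee_rot: [3.141, -0.001, 1.567]
ft_force: [-6.8, 1.3, 23.7]
finger_gap: 0.011
```

Contact came at z = 0.0998, where full seating was predicted (0.0999). I'll relax the push and then let go.

Request:
{"op": "carry_out", "data": {
  "increments": "0 0 -0.001 0 0 0 1; 0 0 0 0 0 0 1; 0 0 0 0 0 0 1"
}}

```text
clock: 13.2
tool_pos: [0.4209, -0.0362, 0.0999]
ee_rot: [3.141, 0.0, 1.568]
ft_force: [0.1, 0.3, 3.2]
finger_gap: 0.0116
```

Request:
{"op": "carry_out", "data": {
  "increments": "0 0 0 0 0 0 0.85; 0 0 0 0 0 0 0.7; 0 0 0 0 0 0 0.5; 0 0 0 0 0 0 0.2; 0 0 0 0 0 0 0; 0 0 0 0 0 0 0; 0 0 0 0 0 0 0; 0 0 0 0 0 0 0"
}}

```text
clock: 14.0
tool_pos: [0.4207, -0.0362, 0.0998]
ee_rot: [3.142, -0.0, 1.568]
ft_force: [-0.9, 0.1, 0.0]
finger_gap: 0.0855
```

```bash
python3 - <<'E'
from h import *
s=bot.observe();print(s["tool_pos"],s["ee_rot"],s["ft_force"],s["finger_gap"])
c=bot.read_camera("wrist");cv2.imwrite("pics/w8.png",c["color"][:,:,::-1])
c=bot.read_camera("scene");cv2.imwrite("pics/s8.png",cv2.resize(c["color"][150:330,150:350],None,fx=3,fy=3,interpolation=cv2.INTER_CUBIC)[:,:,::-1])
E
```

```text
[ 0.42073951 -0.03619959  0.0998192 ] [ 3.14153073e+00 -5.50441264e-05  1.56753691e+00] [-0.85661403  0.13358275  0.02106795] 0.08551038654197575
```

View pics/w8.png

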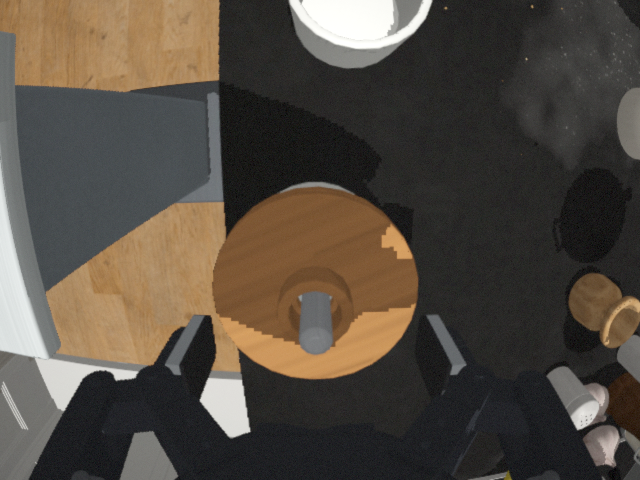

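View pics/s8.png

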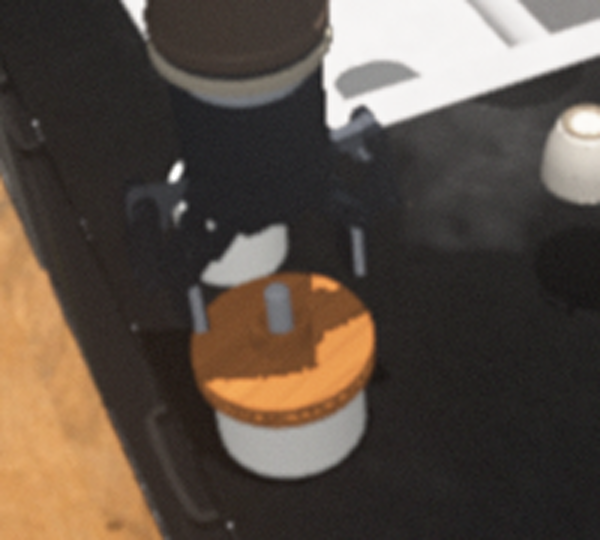

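```bash
python3 - <<'E'
from h import *
im=cv2.imread("pics/w8.png")
cv2.imwrite("pics/w8c.png",cv2.resize(im[180:390,205:425],None,fx=2.8,fy=2.8,interpolation=cv2.INTER_CUBIC))
s=bot.observe();c=bot.read_camera("wrist");im=c["color"];hsv=cv2.cvtColor(im,cv2.COLOR_RGB2HSV)
o=cv2.inRange(hsv,(4,90,40),(25,255,255));o[:182]=0;o[385:]=0;o[:,:210]=0;o[:,420:]=0
o[:,:215][300:]=0
cs,_=cv2.findContours(o,cv2.RETR_EXTERNAL,cv2.CHAIN_APPROX_NONE);g=cv2.convexHull(max(cs,key=cv2.contourArea)).reshape(-1,2)
print(s["tool_pos"],g.min(0),g.max(0))
g=g[g[:,1]>220]  # far rim may show the skirt
print("plate",fit(np.array([wray(c,s,p,.077)[:2] for p in g])))
print("stem",wray(c,s,(316,342),.119))
E
```

```text
[ 0.42066072 -0.03621057  0.0998006 ] [210 187] [418 379]
plate (array([ 0.41191266, -0.03616681]), np.float64(0.11845899472506233), np.float64(0.004173177737462359))
stem [ 0.42031344 -0.03576232  0.119     ]
```

View pics/w8c.png

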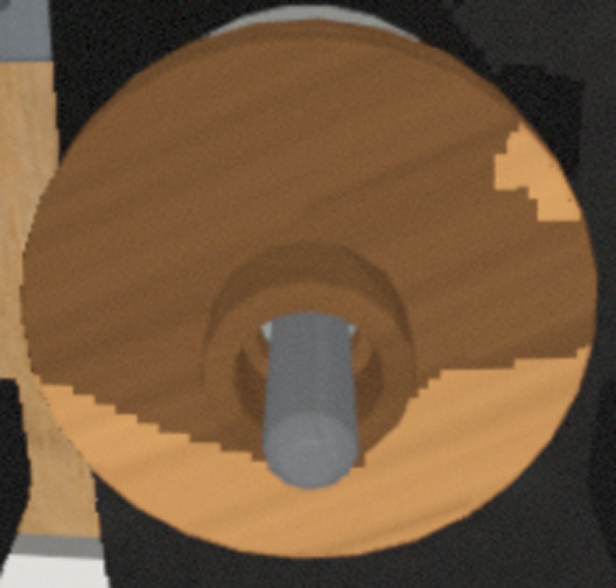

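```bash
python3 - <<'E'
from h import *
from scipy.optimize import least_squares
s=bot.observe();c=bot.read_camera("wrist")
q=np.array([(22,290),(598,290),(315,556),(313,38),(40,385),(588,350)])/2.8+[205,180]
P=np.array([wray(c,s,p,.077)[:2] for p in q]);print(fit(P))
# collar top outer: left, right, inner: left right
for z,pts in((.095,[(204,370),(415,370),(236,370),(384,370)]),):
    for p in pts: print(wray(c,s,np.array(p)/2.8+[205,180],z)[:2])
E
```

```text
(array([ 0.4202281 , -0.03709959]), np.float64(0.10432944584129229), np.float64(0.0002278449802866426))
[ 0.40309692 -0.03559129]
[ 0.43738224 -0.03569073]
[ 0.4083181  -0.03554441]
[ 0.43232114 -0.03561561]
```

Collar and stem are centred on the TCP to within about 1 mm. I'll lower to TCP z ≈ 0.080, which is 3 mm above the plate, and grip the collar.

Request:
{"op": "carry_out", "data": {
  "increments": "0 0 0.006 0 0 0 0; 0 0 0.006 0 0 0 0; 0 0 0.005 0 0 0 0; 0 0 0.0025 0 0 0 0; 0 0 0 0 0 0 0; 0 0 0 0 0 0 0"
}}

```text
clock: 14.8
tool_pos: [0.4207, -0.0364, 0.0802]
ee_rot: [-3.141, 0.0, 1.567]
ft_force: [-0.8, -0.2, -0.0]
finger_gap: 0.0853
```

Request:
{"op": "carry_out", "data": {
  "increments": "0 0 0 0 0 0 0.2; 0 0 0 0 0 0 0.35; 0 0 0 0 0 0 0.4; 0 0 0 0 0 0 0.45; 0 0 0 0 0 0 0.5; 0 0 0 0 0 0 0.5"
}}

```text
clock: 15.4
tool_pos: [0.4207, -0.0362, 0.0803]
ee_rot: [3.141, -0.0, 1.568]
ft_force: [0.6, -0.3, 0.9]
finger_gap: 0.0431
```

```bash
python3 - <<'E'
from h import *
s=bot.observe();print(s["tool_pos"],s["ee_rot"],s["ft_force"],s["finger_gap"])
c=bot.read_camera("wrist");cv2.imwrite("pics/w9.png",c["color"][:,:,::-1])
c=bot.read_camera("scene");cv2.imwrite("pics/s9.png",cv2.resize(c["color"][170:320,170:320],None,fx=4,fy=4,interpolation=cv2.INTER_CUBIC)[:,:,::-1])
E
```

```text
[ 0.42074179 -0.03619477  0.08033025] [ 3.14149388e+00 -3.39241914e-05  1.56761283e+00] [ 0.56667719 -0.32568965  0.93944518] 0.043069414092932704
```

View pics/w9.png

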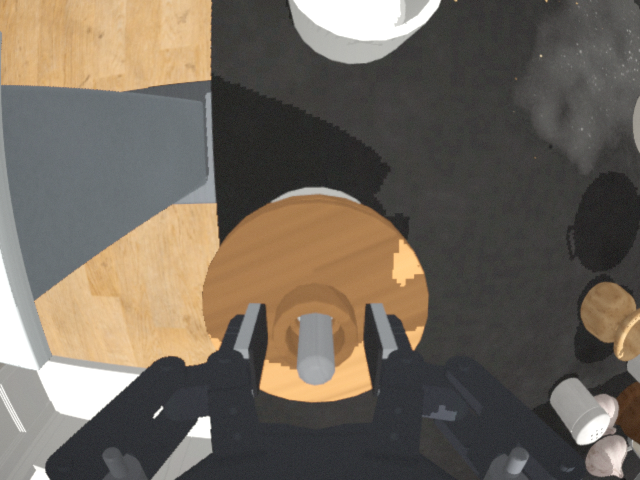

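View pics/s9.png

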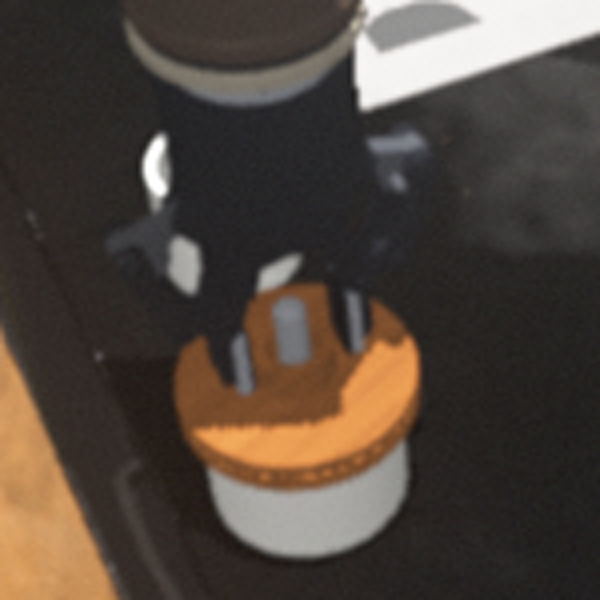

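The pads straddle the collar symmetrically, with the stem free between them. Closing now.

Request:
{"op": "carry_out", "data": {
  "increments": "0 0 0 0 0 0 0.54; 0 0 0 0 0 0 0.57; 0 0 0 0 0 0 0.6; 0 0 0 0 0 0 0.8; 0 0 0 0 0 0 1; 0 0 0 0 0 0 1; 0 0 0 0 0 0 1; 0 0 0 0 0 0 1"
}}

```text
clock: 16.3
tool_pos: [0.4207, -0.0362, 0.0807]
ee_rot: [3.142, -0.001, 1.567]
ft_force: [-3.2, 0.9, 12.5]
finger_gap: 0.0337
```

Request:
{"op": "carry_out", "data": {
  "increments": "0 0 -0.001 0 0 0 1; 0 0 -0.001 0 0 0 1; 0 0 -0.002 0 0 0 1; 0 0 -0.003 0 0 0 1; 0 0 -0.003 0 0 0 1; 0 0 0 0 0 0 1; 0 0 0 0 0 0 1"
}}

```text
clock: 17.0
tool_pos: [0.4208, -0.0362, 0.0904]
ee_rot: [3.141, -0.0, 1.568]
ft_force: [0.5, 0.2, -1.8]
finger_gap: 0.0338
```

```bash
python3 - <<'E'
from h import *
s=bot.observe();print(s["tool_pos"],s["ee_rot"],s["ft_force"],s["finger_gap"])
c=bot.read_camera("wrist");cv2.imwrite("pics/w10.png",c["color"][:,:,::-1])
c=bot.read_camera("scene");cv2.imwrite("pics/s10.png",cv2.resize(c["color"][170:320,170:320],None,fx=4,fy=4,interpolation=cv2.INTER_CUBIC)[:,:,::-1])
E
```

```text
[ 0.42079529 -0.03615467  0.0903967 ] [ 3.14129067e+00 -1.15240856e-04  1.56764575e+00] [ 0.5118928   0.20016109 -1.78252253] 0.03376762421917457
```

View pics/w10.png

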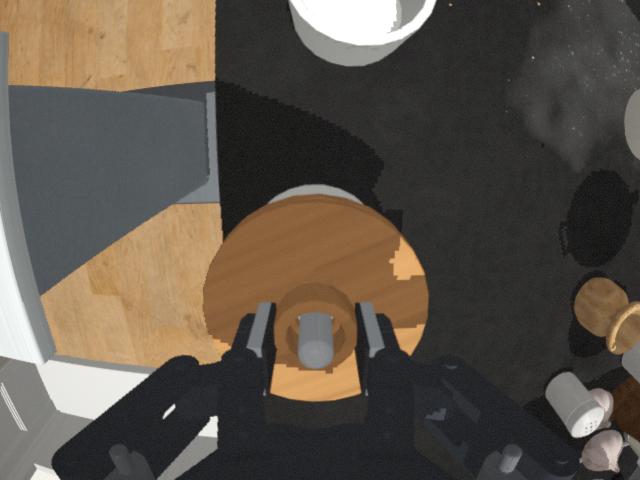

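View pics/s10.png

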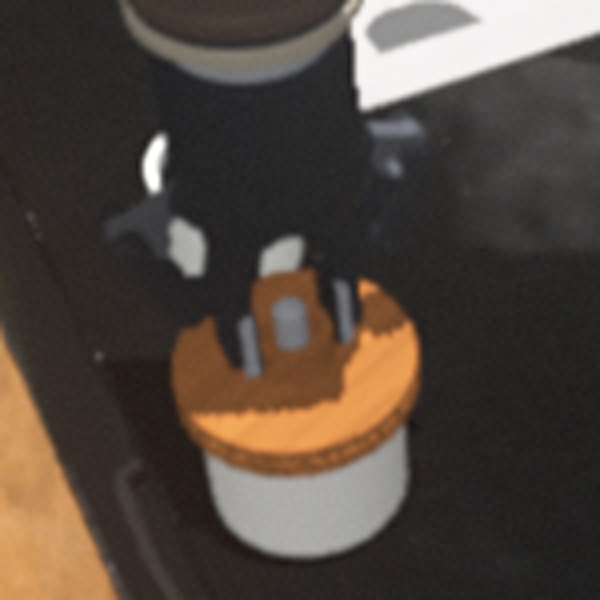

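The outer lid alone is rising, at about its own weight, and the stem stays put. Continuing straight up.

Request:
{"op": "carry_out", "data": {
  "increments": "0 0 -0.004 0 0 0 1; 0 0 -0.006 0 0 0 1; 0 0 -0.008 0 0 0 1; 0 0 -0.008 0 0 0 1; 0 0 -0.008 0 0 0 1; 0 0 -0.006 0 0 0 1; 0 0 0 0 0 0 1; 0 0 0 0 0 0 1"
}}

```text
clock: 17.9
tool_pos: [0.4208, -0.036, 0.1304]
ee_rot: [3.141, -0.0, 1.568]
ft_force: [0.0, 0.5, -1.8]
finger_gap: 0.0341
```

Request:
{"op": "carry_out", "data": {
  "increments": "0 0 -0.006 0 0 0 1; 0 0 -0.009 0 0 0 1; 0 0 -0.01 0 0 0 1; 0 0 -0.01 0 0 0 1; 0 0 -0.008 0 0 0 1; 0 0 -0.005 0 0 0 1; 0 0 0 0 0 0 1; 0 0 0 0 0 0 1"
}}

```text
clock: 18.7
tool_pos: [0.4206, -0.036, 0.1783]
ee_rot: [3.141, -0.0, 1.568]
ft_force: [-0.2, -0.1, -1.5]
finger_gap: 0.0339
```

```bash
python3 - <<'E'
from h import *
s=bot.observe();print(s["tool_pos"],s["ee_rot"],s["ft_force"],s["finger_gap"],abs(s["joint_vel"]).max())
c=bot.read_camera("wrist");cv2.imwrite("pics/w11.png",c["color"][:,:,::-1])
c=bot.read_camera("scene");cv2.imwrite("pics/s11.png",cv2.resize(c["color"][120:330,150:350],None,fx=2.8,fy=2.8,interpolation=cv2.INTER_CUBIC)[:,:,::-1])
c=bot.read_camera("top");cv2.imwrite("pics/t11.png",c["color"][:,:,::-1])
E
```

```text
[ 0.42063192 -0.03602014  0.1782697 ] [ 3.14149891e+00 -3.32386884e-04  1.56786734e+00] [-0.19498491 -0.05586447 -1.53295503] 0.03387321349286998 0.00787649189199234
```

View pics/w11.png

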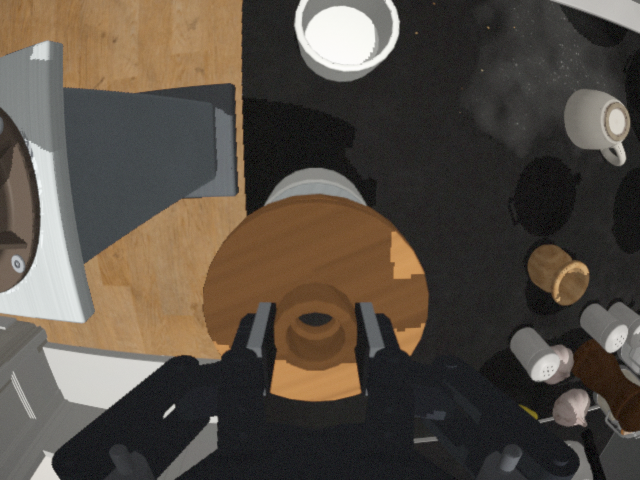

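View pics/s11.png

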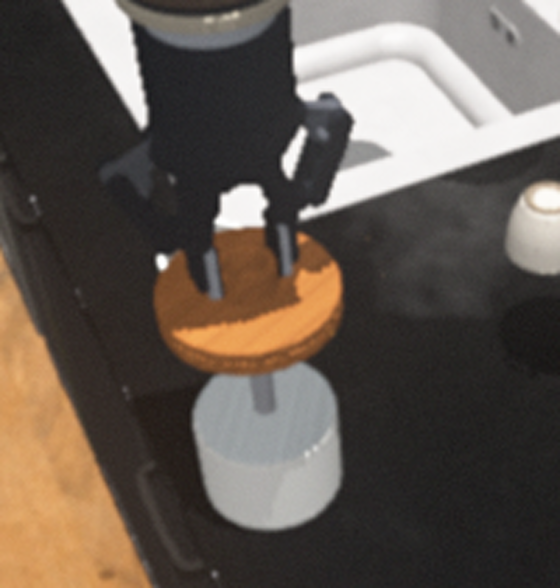

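View pics/t11.png

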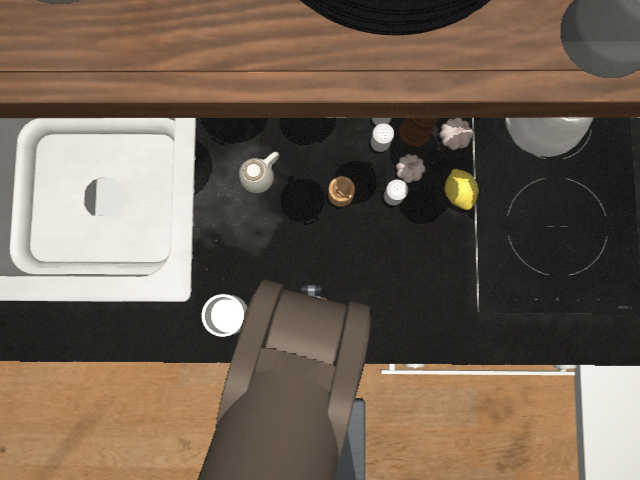

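The outer lid is level in the grip and its hole is empty. The inner lid sits flush on the canister and nothing else has moved. The skirt clears the stem top by about 37 mm, so I'm handing in.

```bash
python3 -c "
from bench import bot
print(bot.close_job()); s=bot.observe(); print(s['clock'],s['tool_pos'],s['ft_force'],s['finger_gap'])"
```

```text
the job is handed in; nothing more can be done
None
the job is handed in; nothing more can be done
```

The job is done and handed in after about 19 s of the 45 s allowed. The inner lid is seated in the wider canister, and the arm is holding the outer lid level in the air above it.

- **Placing:** I pinched the stem, carried both lids over and lowered them. Contact came at TCP z ≈ 0.0998, against 0.0999 predicted for full seating. The push briefly reached about 24 N before I eased it off and let go.
- **Lifting the outer lid:** I gripped the collar with the stem free between the fingers and lifted straight up. The measured load was about 1.5–1.8 N, roughly the outer lid's own weight.
- **Last checks:** The tool was level to within 0.001 rad and nearly still. The skirt is about 37 mm above the stem top. The scene picture shows the inner lid flush on the canister. The top view shows the narrower canister and the other things where they were.
- **What disagreed:** The finger gap read about 2.4 mm below the true diameter on both grips, though both held firmly. One automatic fit of the outer lid's outline was unusable because its edge mask was contaminated, so I used hand-picked edge points instead. In the last top view the arm hides the wider canister, so I judged that from the scene and wrist pictures only.

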